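Find the soft leaf spring and mark it

TASK

Two bending clamps on the lab bench look alike, but one of their leaf springs has gone soft. With the closed fingertips press the black mid-span button of the left one (seen from the robot, +y) down with a steady 6 N for about a second, let it spring back, then do the same on the right one, never pushing harder than 10 N. Then stand the red marker upright on the floor of the cup beside the leaf that dipped further, setting it down rather than dropping it, and leave the bottle, beaker and slide box where they are.

Things in the scene. Friction and masses are not known exactly. Their poses are not given: they have to be found in the camera images.
- button_left (a point): highest point, when free, of the left-hand device's black domed rubber button (20 mm across, 6 mm high, 75 mm above the bench). It sits at mid-span on a level steel leaf spring (20 mm wide, 2.5 mm thick), 60 mm from the clamp edge, 60 mm from the orange tip. Fixed point: it does not follow the leaf. Under 6 N the button dips about 5.5 mm if the leaf is sound, about 11 mm if soft, in proportion to the force.
- cup_left (a point): centre of the yellow floor of the round black cup on the left-hand board: inner diameter 44 mm, rim 8 mm above this point, this point 8 mm above the bench, some 70 mm from the button. Axes as the board's.
- board_left: left-hand wooden board, fixed, 195 x 140 x 8 mm, origin on the bench under the button. On it a white and grey clamp (87 mm high, on the robot's side) holds the leaf, which points away from the robot within 0.35 rad of +x; by its tip a scale plate (82 mm high): the tip stays in the green if sound, sinks into the red if soft. Which side has the soft leaf changes from run to run.
- button_right (a point): highest point, when free, of the right-hand device's black domed rubber button (20 mm across, 6 mm high, 75 mm above the bench). It sits at mid-span on a level steel leaf spring (20 mm wide, 2.5 mm thick), 60 mm from the clamp edge, 60 mm from the orange tip. Fixed point: it does not follow the leaf. Under 6 N the button dips about 5.5 mm if the leaf is sound, about 11 mm if soft, in proportion to the force.
- cup_right (a point): centre of the yellow floor of the round black cup on the right-hand board: inner diameter 44 mm, rim 8 mm above this point, this point 8 mm above the bench, some 70 mm from the button. Axes as the board's.
- board_right: right-hand wooden board, fixed, 195 x 140 x 8 mm, origin on the bench under the button. On it a white and grey clamp (87 mm high, on the robot's side) holds the leaf, which points away from the robot within 0.35 rad of +x; by its tip a scale plate (82 mm high): the tip stays in the green if sound, sinks into the red if soft. Which side has the soft leaf changes from run to run.
- marker_mid (a point): centre of the loose red marker, half-way up: a post 90 mm tall, round foot 32 mm across and 14 mm high, above 22 mm a straight 20 mm round stem; this point 45 mm above its underside; about 80 g. Stands upright on the bench between the two boards. z is its upright axis.
- dropper_p (a point): centre of the underside of an amber dropper bottle, 38 mm across, 75 mm tall; bystander.
- beaker_p (a point): centre of the underside of a glass beaker, 68 mm across, 85 mm tall; bystander.
- slide_box_p (a point): centre of the underside of a blue slide box with white lid, 35 x 87 x 31 mm; bystander.
Things that resemble listed ones, but are neither listed nor needed, are in the scene too. Leave any turquoise or yellow look-alike of the part that bears marker_mid alone.

How it is judged:
On the way, in this order (a step that is already met when the one before it is completed fails the run):
1. left-hand button pressed by the fingers with 4.5 to 7.5 N, held 0.6 s (((world y of clamp_a above 0 m and contact force between the fingers and leaf_a_c1 between 4.5 and 7.5 N) or (world y of clamp_b above 0 m and contact force between the fingers and leaf_b_c1 between 4.5 and 7.5 N))), for 0.6 s.
2. right-hand button pressed by the fingers with 4.5 to 7.5 N, held 0.6 s (((world y of clamp_a below 0 m and contact force between the fingers and leaf_a_c1 between 4.5 and 7.5 N) or (world y of clamp_b below 0 m and contact force between the fingers and leaf_b_c1 between 4.5 and 7.5 N))), for 0.6 s.
3. marker standing in the cup of the soft leaf's board (((world y of clamp_a above 0 m and horizontal distance between marker_mid and cup_left below 0.01 m and z of marker_mid in the frame of cup_left between 0.04 and 0.05 m) or (world y of clamp_a below 0 m and horizontal distance between marker_mid and cup_right below 0.01 m and z of marker_mid in the frame of cup_right between 0.04 and 0.05 m)) and angle between marker_mid's own z axis and vertical below 0.08 rad), for 0.2 s.
At the end, for the whole second after the job is handed in: The marker stands at rest, released and upright within 0.08 rad, on the floor of the cup on the same board as the soft leaf, left or right (centre within 10 mm of the cup's centre, its mid-height 40 to 50 mm above the cup floor) (all of step 3 and linear speed of marker below 0.02 m/s); the robot touches nothing.
It fails at once if a leaf pushed harder than 10 N (contact force between the fingers and clamp_a above 10 N or contact force between the fingers and clamp_b above 10 N).
It fails at once if the marker let fall (moving faster than 0.5 m/s while not held) (contact force between the fingers and marker below 0.05 N and linear speed of marker above 0.5 m/s).
It fails at once if bottle, beaker or slide box shifted by more than 20 mm or tipped (distance of any of dropper_p, beaker_p, slide_box_p from where it was at the start of the episode above 0.02 m or angle between any of dropper_p, beaker_p, slide_box_p's own z axis and vertical above 0.3 rad).
It also fails if it takes over 67 s, if anything falls off the work surface, if the arm or the gripper's body presses on something with over 40 N, if the wrist force passes 120 N, or if a joint passes its speed limit or range.

ROBOT

A 6-joint arm with a two-finger parallel gripper is mounted at the origin on the work surface. World frame = base frame: x ahead of the robot, y to its left, z up, the work surface at z = 0. Lengths are in m, angles in rad, forces in N, time in s.
With the tool pointing down it reaches from about 0.35 to 0.975 m from the base axis. Payload 4.9 kg.
Tool frame: the origin (TCP) lies at the very end of the fingers, on their centre line; the grasp point (between the pads) lies 19 mm behind it; y points along the fingers, z is the direction in which the jaws open and shut, and the axes are right-handed (so a half turn about y gives the same grasp; the last joint's range is limited). The gripper opens to 85 mm and grips with 20 to 120 N. Pads are 22 mm wide; open, the fingers measure 114 mm over their backs; the gripper's body (76 mm by 85 mm) begins 54 mm behind the grasp point. The pads swing forward as they close: fully open they stand 13 mm farther back than shut.
Start: joints at [1.191, 0.053, 1.613, -0, 1.476, -0.119], TCP at [0.161, 0.604, 0.231] pointing down, gripper open.
Joint ranges: [-3.01, 3.01], [-1.01, 2.22], [0.06, 2.58], [-1.02, 4.17], [0.09, 2.62], [-3.14, 3.14]. Speed limits (rad/s): [2.57, 2.57, 3.14, 3.14, 3.14, 3.14].

INTERFACE

Orientations are given as a rotation vector (axis times angle).
In Python, from station import ctrl gives the robot as it stands.
- The arm moves only by the tool arm_command, never from a script. Its argument "steps" is a list of rows, each a list of 3 entries, a list of its own where there are three numbers: the shift along the tool's x, y, z in m, then the turn, a rotation vector about the tool's x, y, z in degrees, then the opening, from 0 (shut) to 1 (fully open). In form: [[[dx, dy, dz], [ax, ay, az], gripper], ...]. A call has 1 to 5 rows; each row is the pose to reach, as a shift and turn from the pose measured when the call began, along the tool's axes at that moment; what a row does not reach only later rows make up. A row lasts 1/10 s, in which the tool goes at most 50 mm and 8.59 degrees, less where a joint would pass 70% of its speed; a pose out of reach is approached as far as the arm can. A call with a gripper value outside its range is refused whole. The fingers move at their own pace and stop on an object; "force" is the grip in N (left out, the last holds). Time passes only in rows, so rows that repeat a pose let the fingers close. It gives the time, the measured TCP pose, the force and the opening at its end, in the units of the state.
- ctrl.get_obs(): the state, without advancing time (a new reading comes with each control period).
- ctrl.get_image(name): name is "scene" or "top" or "wrist"; returns a dict with "img" (480x640x3 uint8, red, green, blue), "camera_matrix" (3x3 intrinsics, pixels), "world_from_camera" (4x4, takes a point from camera to world coordinates). Camera axes: x right, y up, looking along -z (the intrinsics and any distortion apply to the point x, -y, -z); pixel columns grow to the right and rows downward; lengths in m; the calibration is good to about 2 mm. The wrist camera is an equidistant fisheye: a pixel r from the principal point sees the ray r / f radians off the axis. A picture is of the moment at which its call begins. There is no depth.
- ctrl.finish_job(): hands the job in, once; it reports no verdict.
Trained networks look in a picture, given as the dict that the camera call returned (one of the last four; its "shot" number tells which), for a name from the list of things; names that differ only in an ending like _2 or _b are one class to them, and where a whole thing is asked for, a point or a joint stands for the part that bears it (a point fixed in the world has none). Each returns a list of dicts, best first, with "confidence" (0 to 1); they miss things now and then, are a little off and sometimes report something else, mostly with a low value. They report only what shows in the picture. A call takes as long as a camera call. They do not tell look-alikes from the thing itself.
- ctrl.boxes_of(picture, name): "position" ([row, column] in pixels, amid what is visible of it).
The state is a dict: "t": time; "q": joint angles; "dq": joint speeds; "effort": joint torques, N m; "tool_pos": TCP position; "tool_rot": TCP orientation; "contact_force": force on the tool from outside, world axes, zero at the start; "wrist_torque": the same for the moment, N m; "opening": finger opening in m.
Only numpy, scipy, OpenCV 4.12 (cv2) and the standard library are available. Lean on these libraries where they do the work, as an engineer would, in place of code of your own. Each camera call takes 0.05 s, during which the arm holds its last target.

## Working session

There is one attempt and no reset: what is moved stays moved. The work goes in short steps, Python scripts to look and compute and a tool call to move; the robot and the scene stay as the last step left them, time stands still between calls to the robot, and variables do not carry over. Pictures are saved under pics/ and viewed, and the job is handed in when it is done.

Besides the shell and the picture viewer there is one more tool, called after ">>>" by a JSON object that holds its "api" and its "payload", one argument or row to a line. arm_command: Moves the arm, as the interface text tells. Its arguments: {"type":"object","properties":{"steps":{"type":"array"},"force":{"type":"number"}},"required":["steps"]}

```bash
ls; mkdir -p pics; python3 - <<'E'
from station import ctrl
import cv2,numpy as np
o=ctrl.get_obs()
for k,v in o.items(): print(k,np.round(v,4))
for n in ["scene","top","wrist"]:
    p=ctrl.get_image(n)
    cv2.imwrite(f"pics/{n}0.png",p["img"][:,:,::-1])
    print(n,{k:(np.round(v,3).tolist() if k!="img" else 0) for k,v in p.items()})
    for nm in ["button_left","cup_left","button_right","cup_right","marker_mid","dropper_p","beaker_p","slide_box_p","board_left"]:
        print(nm,[(np.round(d["position"],1).tolist(),round(d["confidence"],2)) for d in ctrl.boxes_of(p,nm)])
E
```

```text
pics
t 0.0
q [ 1.191   0.0534  1.6143  0.      1.476  -0.119 ]
dq [-0.0004  0.0007  0.0002 -0.0008  0.0006 -0.0017]
effort [-2.70000e-03 -3.93683e+01 -3.70166e+01 -2.00000e-04  7.30000e-03
 -0.00000e+00]
tool_pos [0.1609 0.6033 0.2301]
tool_rot [-1.5631  0.2052 -0.2044]
contact_force [0.3362 0.4564 0.476 ]
wrist_torque [-0.0146  0.0429  0.023 ]
opening 0.0854
scene {'img': 0, 'camera_matrix': [[468.852, 0.0, 321.353], [0.0, 468.852, 241.098], [0.0, 0.0, 1.0]], 'world_from_camera': [[-0.242, -0.615, 0.75, 1.429], [0.97, -0.151, 0.189, 0.181], [-0.003, 0.774, 0.634, 0.753], [0.0, 0.0, 0.0, 1.0]], 'shot': 1}
button_left [([240.1, 401.6], 0.92)]
cup_left [([240.7, 397.6], 0.66)]
button_right [([229.9, 234.4], 0.78)]
cup_right [([227.3, 235.3], 0.56), ([242.1, 398.4], 0.55), ([307.5, 288.5], 0.26)]
marker_mid [([229.8, 335.6], 0.84), ([199.4, 335.7], 0.65), ([226.0, 309.8], 0.53)]
dropper_p [([239.5, 516.5], 0.63)]
beaker_p [([217.9, 166.7], 0.81)]
slide_box_p [([307.0, 288.7], 0.92), ([230.5, 236.0], 0.44)]
board_left [([241.5, 399.2], 0.64)]
top {'img': 0, 'camera_matrix': [[484.74, 0.0
[... 374 characters left out ...]
.61), ([326.4, 318.1], 0.58)]
dropper_p [([330.8, 127.3], 0.86)]
beaker_p [([264.5, 499.0], 0.91), ([292.6, 423.9], 0.44)]
slide_box_p [([190.6, 329.8], 0.91)]
board_left [([316.7, 246.4], 0.91)]
wrist {'img': 0, 'camera_matrix': [[371.648, 0.0, 319.235], [0.0, 371.648, 238.396], [0.0, 0.0, 1.0]], 'world_from_camera': [[0.259, -0.928, -0.267, 0.094], [0.966, 0.249, 0.071, 0.622], [0.001, -0.276, 0.961, 0.373], [0.0, 0.0, 0.0, 1.0]], 'shot': 3}
button_left [([448.1, 128.7], 0.91)]
cup_left [([449.9, 125.4], 0.94)]
button_right []
cup_right [([444.6, 2.3], 0.45)]
marker_mid [([448.7, 128.3], 0.57)]
dropper_p []
beaker_p []
slide_box_p []
board_left [([452.0, 131.8], 0.71), ([442.1, 0.0], 0.4)]
```

View pics/scene0.png

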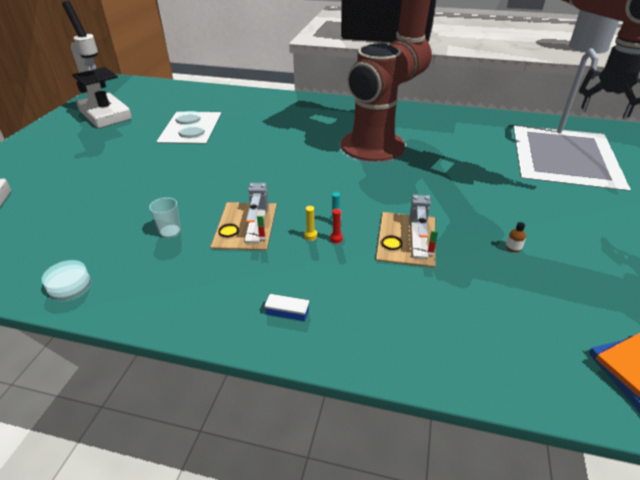

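View pics/top0.png

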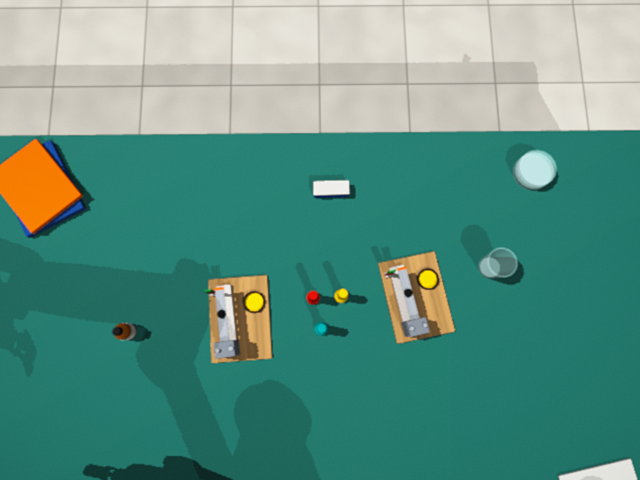

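View pics/wrist0.png

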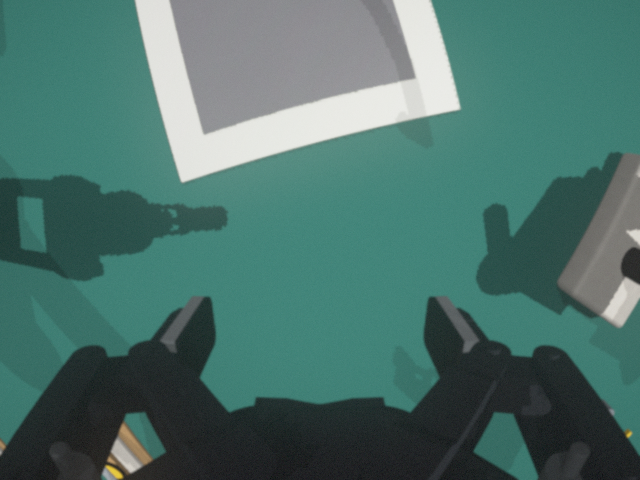

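The scene view shows the left device at about (col 420, row 235), the right at (255, 220), and the red marker at (336, 228), with yellow and turquoise look-alikes beside it. In the top view the buttons are near (221, 314) and (408, 293), the cups near (255, 302) and (428, 279), and the red marker near (313, 297). I'll refine these with a zoom.

```bash
python3 - <<'E'
import cv2,numpy as np
t=cv2.imread("pics/top0.png"); 
a=cv2.resize(t[245:370,200:330],None,fx=3,fy=3,interpolation=cv2.INTER_CUBIC)
b=cv2.resize(t[245:370,330:460],None,fx=3,fy=3,interpolation=cv2.INTER_CUBIC)
cv2.imwrite("pics/topz.png",np.hstack([a,b]))
s=cv2.imread("pics/scene0.png")
a=cv2.resize(s[170:270,370:450],None,fx=5,fy=5,interpolation=cv2.INTER_CUBIC)
b=cv2.resize(s[170:270,205:285],None,fx=5,fy=5,interpolation=cv2.INTER_CUBIC)
cv2.imwrite("pics/scenez.png",np.hstack([a,b]))
E
```

```text
(no output)
```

View pics/topz.png

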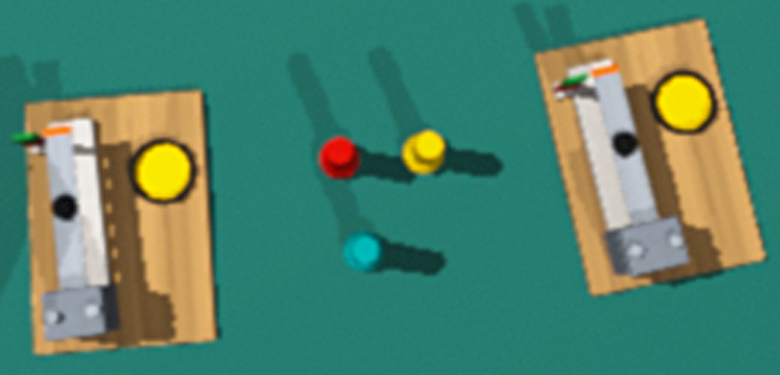

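View pics/scenez.png

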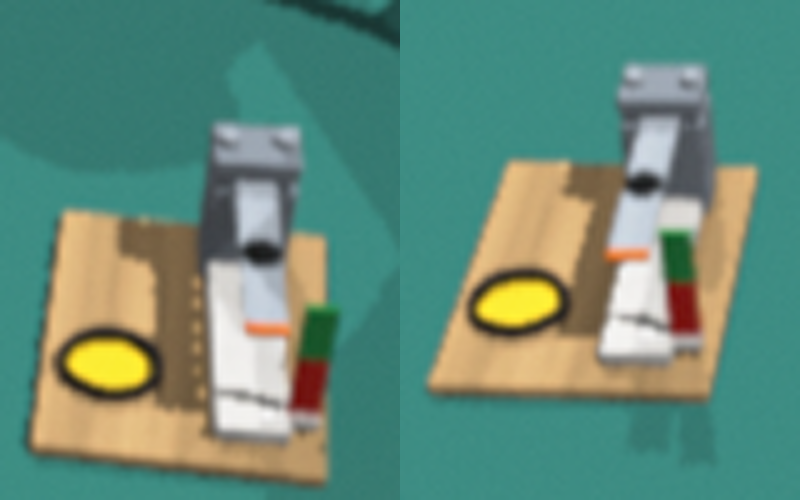

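```bash
cat > h.py <<'E'
import cv2,numpy as np
from scipy.optimize import least_squares
from scipy.spatial.transform import Rotation as R
def ray(p,uv,fish=False):
    K=p["camera_matrix"];T=p["world_from_camera"]
    x=(uv[0]-K[0,2])/K[0,0]; y=(uv[1]-K[1,2])/K[1,1]
    if fish:
        r=np.hypot(x,y); s=np.sin(r)/r if r>1e-9 else 1; d=np.array([x*s,-y*s,-np.cos(r)])
    else: d=np.array([x,-y,-1.])
    return T[:3,3],T[:3,:3]@d
def atz(p,uv,z,fish=False):
    o,d=ray(p,uv,fish); return o+d*(z-o[2])/d[2]
def proj(p,X,fish=False):
    K=p["camera_matrix"];T=p["world_from_camera"]
    c=T[:3,:3].T@(np.asarray(X)-T[:3,3]); v=np.array([c[0],-c[1],-c[2]])
    if fish:
        rr=np.hypot(v[0],v[1]); th=np.arctan2(rr,v[2]); v=np.array([v[0]/rr*th,v[1]/rr*th,1])
    else: v=v/v[2]
    return np.array([K[0,0]*v[0]+K[0,2],K[1,1]*v[1]+K[1,2]])
def blob(img,win,f):
    u0,u1,v0,v1=win; s=img[v0:v1,u0:u1].astype(float)
    m=f(s[...,0],s[...,1],s[...,2]).astype(np.uint8)
    n,l,st,c=cv2.connectedComponentsWithStats(m)
    i=1+np.argmax(st[1:,4]); return c[i]+[u0,v0],st[i]
yel=lambda r,g,b:(r>180)&(g>150)&(b<90)
blk=lambda r,g,b:(r<60)&(g<60)&(b<60)
red=lambda r,g,b:(r>130)&(g<60)&(b<60)
E
python3 - <<'E'
from station import ctrl
from h import *
t=ctrl.get_image("top");s=ctrl.get_image("scene")
W={"top":{"bl":(210,232,303,327),"br":(398,418,283,303),"cl":(240,270,288,318),"cr":(414,444,265,295),"m":(300,325,285,310)},
"scene":{"bl":(410,432,213,226),"br":(246,260,200,213),"cl":(378,405,234,252),"cr":(216,242,220,240),"m":(326,345,205,245)}}
for k,f,z in [("bl",blk,.073),("br",blk,.073),("cl",yel,.008),("cr",yel,.008),("m",red,.05)]:
    for n,p in(("top",t),("scene",s)):
        c,st=blob(p["img"],W[n][k],f); print(k,n,c.round(1),st,atz(p,c,z).round(4))
# marker: base front, orange tip, other markers
tip=lambda r,g,b:(r>200)&(g>70)&(g<150)&(b<80)
for k,w in (("tl",(205,232,282,296)),("tr",(395,412,262,275))):
    c,st=blob(t["img"],w,tip);print(k,c.round(1),st,atz(t,c,.07).round(4))
for k,w,f in (("y",(333,352,285,307),yel),("turq",(312,330,320,338),lambda r,g,b:(r<60)&(g>120)&(b>130))):
    c,st=blob(t["img"],w,f);print(k,c.round(1),st,atz(t,c,.06).round(4))
print("board corners L",[atz(t,u,.008).round(3)[:2].tolist() for u in((209,279),(267,275),(272,358),(211,363))])
print("board corners R",[atz(t,u,.008).round(3)[:2].tolist() for u in((379,262),(435,252),(455,332),(397,343))])
E
```

```text
bl top [221.1 313.6] [ 8  7  7  8 43] [0.4836 0.1943 0.073 ]
bl scene [421.9 220.1] [ 9  6  7  3 16] [0.4875 0.1947 0.073 ]
br top [407.9 292.6] [ 7  7  8  7 41] [ 0.5251 -0.223   0.073 ]
br scene [252.8 206.4] [5 6 5 2 9] [ 0.5308 -0.2231  0.073 ]
cl top [254.1 301.7] [  6   5  17  18 245] [0.5133 0.1294 0.008 ]
cl scene [391.4 242.4] [  6   4  16  10 116] [0.5098 0.1296 0.008 ]
cr top [427.5 278.8] [  5   6  18  17 235] [ 0.5627 -0.2842  0.008 ]
cr scene [228.2 230.1] [  5   6  15   9 103] [ 0.5601 -0.2862  0.008 ]
m top [311.9 296.7] [  7   6  11  13 103] [ 0.5202 -0.0074  0.05  ]
m scene [337.4 227.6] [  6   5  10  33 141] [ 0.5358 -0.0033  0.05  ]
tl [217.3 288.4] [ 9  6  9  2 14] [0.5399 0.2048 0.07  ]
tr [402.  267.8] [ 3  4  9  4 16] [ 0.5816 -0.2128  0.07  ]
y [340.6 294.5] [  2   4  13  13 110] [ 0.5236 -0.0726  0.06  ]
turq [319.6 328.5] [  2   3  12  12 107] [ 0.4483 -0.024   0.06  ]
board corners L [[0.568, 0.237], [0.576, 0.099], [0.383, 0.086], [0.374, 0.227]]
board corners R [[0.605, -0.17], [0.627, -0.306], [0.437, -0.342], [0.413, -0.205]]
```

```bash
cat > go.py <<'E'
import sys
from station import ctrl
from h import *
def plan(tgt,yaw=None):
    o=ctrl.get_obs(); Rt=R.from_rotvec(o["tool_rot"]); d=np.array(tgt)-o["tool_pos"]
    M=Rt.as_matrix()
    print("t",round(o["t"],2),"pos",np.round(o["tool_pos"],4),"F",np.round(o["contact_force"],2),"open",round(o["opening"],4))
    print("shift mm",np.round(1000*M.T@d,1))
    if yaw is not None: # desired: tool y=-Z, tool z = (cos yaw, sin yaw,0)
        z=np.array([np.cos(yaw),np.sin(yaw),0]);y=np.array([0,0,-1.]);x=np.cross(y,z)
        D=R.from_matrix(M.T@np.column_stack([x,y,z])).as_rotvec(degrees=True); print("turn deg",D.round(2))
    print("z axis yaw deg",np.degrees(np.arctan2(M[1,2],M[0,2])).round(2),"down",M[:,1].round(4),"q",np.round(o["q"],2))
if __name__=="__main__":
    a=[float(v) for v in sys.argv[1:]]
    plan(a[:3],np.radians(a[3]) if len(a)>3 else None)
E
python3 go.py .485 .194 .15 90; python3 go.py .485 .194 .15 -90
```

```text
t 1.6 pos [0.1612 0.6038 0.2313] F [ 0.49 -0.01  0.2 ] open 0.0856
shift mm [ 418.6   81.3 -312.5]
turn deg [ -0.   -14.94   0.  ]
z axis yaw deg 75.06 down [ 0.  0. -1.] q [ 1.19  0.05  1.61 -0.    1.48 -0.12]
t 1.6 pos [0.1612 0.6038 0.2313] F [ 0.49 -0.01  0.2 ] open 0.0856
shift mm [ 418.6   81.3 -312.5]
turn deg [ -0.   165.06  -0.  ]
z axis yaw deg 75.06 down [ 0.  0. -1.] q [ 1.19  0.05  1.61 -0.    1.48 -0.12]
```

>>> {"api": "arm_command", "payload": {
  "steps": [
    [[0.04,0,-0.03],[0,-7,0],0],
    [[0.08,0,-0.06],[0,-15,0],0],
    [[0.12,0,-0.09],[0,-15,0],0],
    [[0.16,0,-0.12],[0,-15,0],0],
    [[0.2,0,-0.15],[0,-15,0],0]
  ]
}}

```text
t: 2.1
tool_pos: [0.3166, 0.4058, 0.2315]
tool_rot: [-1.57, -0.002, 0.001]
contact_force: [0.1, 0.1, -1.3]
opening: 0.0122
```

```bash
python3 go.py .485 .194 .12 90
```

```text
t 2.1 pos [0.3166 0.4058 0.2315] F [ 0.13  0.07 -1.31] open 0.0122
shift mm [ 168.   111.6 -212.1]
turn deg [-0.03  0.09  0.04]
z axis yaw deg 90.09 down [ 7.e-04  5.e-04 -1.e+00] q [ 0.76 -0.22  1.87 -0.    1.49 -0.81]
```

>>> {"api": "arm_command", "payload": {
  "steps": [
    [[0.03,0,-0.04],[0,0,0],0],
    [[0.07,0.02,-0.08],[0,0,0],0],
    [[0.1,0.05,-0.12],[0,0,0],0],
    [[0.13,0.07,-0.16],[0,0,0],0],
    [[0.16,0.085,-0.2],[0,0,0],0]
  ]
}}

```text
t: 2.6
tool_pos: [0.4628, 0.2236, 0.1537]
tool_rot: [-1.57, -0.002, 0.001]
contact_force: [0.2, 1.5, 0.6]
opening: 0.0001
```

>>> {"api": "arm_command", "payload": {
  "steps": [
    [[0.0,0,0],[0,0,0],0],
    [[0,0,0],[0,0,0],0]
  ]
}}

```text
t: 2.8
tool_pos: [0.4629, 0.2227, 0.1531]
tool_rot: [-1.57, 0.002, 0.0]
contact_force: [0.1, -0.5, 0.4]
opening: 0.0001
```

```bash
python3 go.py .485 .194 .12 90;  python3 - <<'E'
from station import ctrl
from h import *
t=ctrl.get_image("top");w=ctrl.get_image("wrist");s=ctrl.get_image("scene")
cv2.imwrite("pics/w1.png",w["img"][:,:,::-1])
a=cv2.resize(t["img"][260:360,190:290],None,fx=4,fy=4,interpolation=cv2.INTER_CUBIC)
b=cv2.resize(s["img"][150:250,370:470],None,fx=4,fy=4,interpolation=cv2.INTER_CUBIC)
cv2.imwrite("pics/ts1.png",np.hstack([a,b])[:,:,::-1])
print(ctrl.boxes_of(w,"button_left"),proj(w,[.485,.194,.075],True))
E
```

```text
t 2.8 pos [0.4629 0.2227 0.1531] F [ 0.07 -0.45  0.42] open 0.0001
shift mm [ 22.1  33.1 -28.7]
turn deg [-0.03 -0.05 -0.07]
z axis yaw deg 89.95 down [-1.2e-03  6.0e-04 -1.0e+00] q [ 0.3  -0.15  1.95  0.    1.35 -1.27]
[{'position': [223.6, 223.9], 'confidence': 0.74}] [272.54318458 280.18609489]
```

View pics/w1.png

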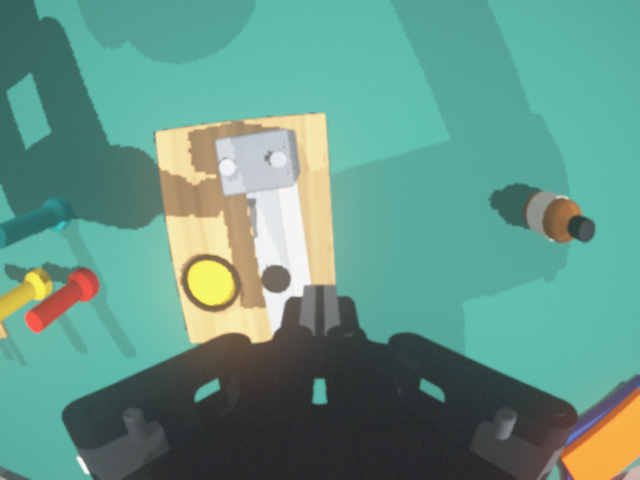

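View pics/ts1.png

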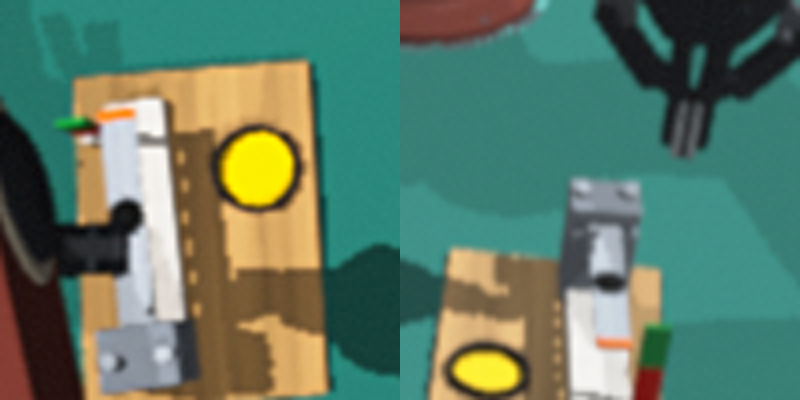

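The wrist view shows the left button at (276, 278), against a projected (272.5, 280), so they agree within 2–3 mm. It also shows the cup at (210, 282) and the red marker's foot at (84, 285). I'll use the wrist reading too.

```bash
python3 - <<'E'
from station import ctrl
from h import *
w=ctrl.get_image("wrist")
c,st=blob(w["img"],(256,300,262,296),lambda r,g,b:(r<85)&(g<80)&(b<80));print(c,st,atz(w,c,.073,True))
c,st=blob(w["img"],(175,245,250,320),yel);print(c,st,atz(w,c,.008,True))
from go import plan
plan([.4855,.193,.08],np.pi/2)
E
```

```text
Traceback (most recent call last):
  File "h.py", line 24, in blob
    i=1+np.argmax(st[1:,4]); return c[i]+[u0,v0],st[i]
        ~~~~~~~~~^^^^^^^^^^
ValueError: attempt to get argmax of an empty sequence
```

```bash
python3 - <<'E'
from station import ctrl
from h import *
w=ctrl.get_image("wrist")
print(w["img"][278,276], w["img"][278,300])
c,st=blob(w["img"],(252,300,262,296),lambda r,g,b:(r<130)&(g<130)&(b<130));print(c,st,atz(w,c,.073,True))
c,st=blob(w["img"],(175,245,250,320),lambda r,g,b:(r>180)&(g>150)&(b<130));print(c,st,atz(w,c,.008,True))
from go import plan
plan([.4855,.193,.08],np.pi/2)
E
```

```text
[117 110 101] [246 245 243]
[274.05128205 278.01282051] [  9   3  27  27 546] [0.48458839 0.19593607 0.073     ]
[209.32778108 281.64842356] [  11    9   48   46 1681] [0.51568469 0.13039508 0.008     ]
t 3.1 pos [0.4626 0.2248 0.1545] F [ 0.51  0.09 -0.11] open 0.0001
shift mm [ 22.7  74.5 -32. ]
turn deg [-0.06  0.22  0.09]
z axis yaw deg 90.22 down [ 0.0016  0.001  -1.    ] q [ 0.31 -0.16  1.94  0.    1.35 -1.27]
```

>>> {"api": "arm_command", "payload": {
  "steps": [
    [[0.015,0.02,-0.015],[0,0,0],0],
    [[0.023,0.045,-0.03],[0,0,0],0],
    [[0.023,0.06,-0.03],[0,0,0],0],
    [[0.023,0.065,-0.03],[0,0,0],0],
    [[0.023,0.065,-0.03],[0,0,0],0]
  ]
}}

```text
t: 3.6
tool_pos: [0.4849, 0.1956, 0.0889]
tool_rot: [-1.57, -0.004, 0.004]
contact_force: [-0.7, 0.5, 0.2]
opening: 0.0006
```

```bash
cat > hold.py <<'E'
import sys
from station import ctrl
from h import *
def hold(n):
    P=[];F=[]
    for i in range(n):
        p=ctrl.get_image("scene"); o=ctrl.get_obs(); P.append(o["tool_pos"]);F.append(o["contact_force"])
    P=np.array(P)*1000;F=np.array(F)
    print("t",round(o["t"],2),"pos",P.mean(0).round(2),"+-",P.std(0).round(2),"F",F.mean(0).round(2),"+-",F.std(0).round(2)); print("Fz",F[:,2].round(1))
    return p
if __name__=="__main__":
    p=hold(int(sys.argv[1]))
    if len(sys.argv)>2:
        cv2.imwrite(f"pics/{sys.argv[2]}.png",cv2.resize(p["img"][150:270,200:460],None,fx=3,fy=3,interpolation=cv2.INTER_CUBIC)[:,:,::-1])
E
python3 hold.py 8 s2
```

```text
t 4.0 pos [486.26 195.57  90.53] +- [0.26 0.21 0.32] F [ 0.17 -0.02 -0.08] +- [0.49 0.47 0.57]
Fz [ 0.9  0.6 -0.2 -0.9 -0.8 -0.1  0.  -0.3]
```

View pics/s2.png

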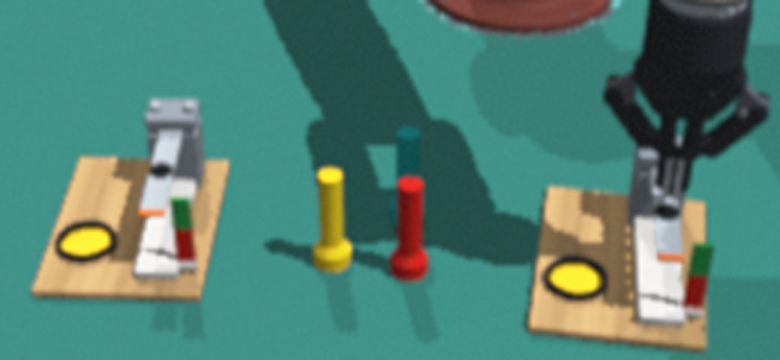

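The fingertips are right above the left button, so I'll start down.

>>> {"api": "arm_command", "payload": {
  "steps": [
    [[-0.001,0.007,-0.001],[0,0,0],0],
    [[-0.001,0.013,-0.001],[0,0,0],0],
    [[-0.001,0.016,-0.001],[0,0,0],0],
    [[-0.001,0.016,-0.001],[0,0,0],0]
  ]
}}

```text
t: 4.4
tool_pos: [0.4848, 0.194, 0.0734]
tool_rot: [-1.57, -0.004, 0.002]
contact_force: [-0.3, -0.2, 0.9]
opening: 0.0002
```

```bash
python3 hold.py 5
```

```text
t 4.65 pos [485.14 194.18  74.12] +- [0.15 0.06 0.22] F [-0.17  0.06  0.64] +- [0.22 0.14 0.14]
Fz [0.5 0.5 0.7 0.6 0.9]
```

>>> {"api": "arm_command", "payload": {
  "steps": [
    [[0,0.002,0],[0,0,0],0],
    [[0,0.0035,0],[0,0,0],0],
    [[0,0.0035,0],[0,0,0],0]
  ]
}}

```text
t: 4.95
tool_pos: [0.4857, 0.1943, 0.0711]
tool_rot: [-1.569, -0.006, 0.0]
contact_force: [-0.1, -0.4, 2.0]
opening: 0.0003
```

```bash
python3 hold.py 4
```

```text
t 5.15 pos [485.65 194.32  71.16] +- [0.01 0.01 0.01] F [0.12 0.04 1.89] +- [0.2  0.19 0.52]
Fz [1.8 1.1 2.2 2.4]
```

>>> {"api": "arm_command", "payload": {
  "steps": [
    [[0,0.002,0],[0,0,0],0],
    [[0,0.0045,0],[0,0,0],0],
    [[0,0.0045,0],[0,0,0],0]
  ]
}}

```text
t: 5.45
tool_pos: [0.4858, 0.1944, 0.0667]
tool_rot: [-1.569, -0.006, 0.0]
contact_force: [-0.3, -0.6, 4.6]
opening: 0.0001
```

```bash
python3 hold.py 3
```

```text
t 5.6 pos [485.78 194.35  66.84] +- [0.02 0.   0.04] F [-0.7  -0.62  4.86] +- [0.53 0.38 0.29]
Fz [5.1 4.5 5. ]
```

>>> {"api": "arm_command", "payload": {
  "steps": [
    [[0,0.001,0],[0,0,0],0],
    [[0,0.002,0],[0,0,0],0],
    [[0,0.002,0],[0,0,0],0]
  ]
}}

```text
t: 5.9
tool_pos: [0.4857, 0.1944, 0.065]
tool_rot: [-1.569, -0.006, 0.0]
contact_force: [-2.2, 0.0, 5.7]
opening: 0.0002
```

```bash
python3 hold.py 18 s3
```

```text
t 6.8 pos [485.74 194.36  65.1 ] +- [0.02 0.01 0.02] F [-1.55 -0.75  5.72] +- [0.43 0.34 0.52]
Fz [6.3 6.3 5.9 6.5 6.2 5.6 5.9 5.5 6.2 5.3 6.  5.  5.9 6.1 4.8 4.8 5.2 5.5]
```

View pics/s3.png

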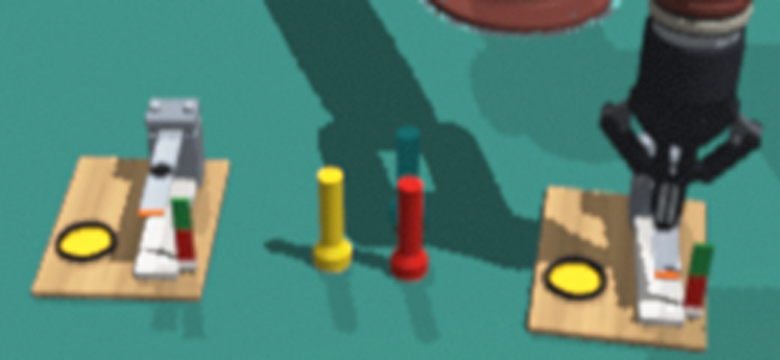

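The left leaf held at about 5.7 N for 0.9 s with a 10 mm dip, and its orange tip sank to the red part, so it looks soft. I'll release it slowly and move to the right one.

>>> {"api": "arm_command", "payload": {
  "steps": [
    [[0,-0.004,0],[0,0,0],0],
    [[0,-0.01,0],[0,0,0],0],
    [[0,-0.03,0],[0,0,0],0],
    [[0,-0.06,0],[0,0,0],0],
    [[0,-0.08,0],[0,0,0],0]
  ]
}}

```text
t: 7.3
tool_pos: [0.4853, 0.1943, 0.1463]
tool_rot: [-1.569, -0.006, 0.0]
contact_force: [0.0, 0.6, -0.5]
opening: -0.0001
```

>>> {"api": "arm_command", "payload": {
  "steps": [
    [[0.005,0,-0.04],[0,0,0],0],
    [[0.01,0,-0.085],[0,0,0],0],
    [[0.015,0,-0.13],[0,0,0],0],
    [[0.02,0,-0.175],[0,0,0],0],
    [[0.02,0,-0.22],[0,0,0],0]
  ]
}}

```text
t: 7.8
tool_pos: [0.5058, -0.0273, 0.1456]
tool_rot: [-1.569, -0.006, 0.001]
contact_force: [0.1, -0.5, 0.1]
opening: -0.0001
```

```bash
python3 go.py .527 -.223 .13 90
```

```text
t 7.8 pos [ 0.5058 -0.0273  0.1456] F [ 0.1  -0.52  0.1 ] open -0.0001
shift mm [  20.3   15.3 -195.8]
turn deg [-0.11  0.25  0.18]
z axis yaw deg 90.25 down [ 0.0031  0.0019 -1.    ] q [-0.2  -0.17  1.97  0.    1.34 -1.78]
```

>>> {"api": "arm_command", "payload": {
  "steps": [
    [[0.005,0,-0.04],[0,0,0],0],
    [[0.01,0,-0.085],[0,0,0],0],
    [[0.015,0,-0.13],[0,0,0],0],
    [[0.02,0.005,-0.175],[0,0,0],0],
    [[0.02,0.01,-0.19],[0,0,0],0]
  ]
}}

```text
t: 8.3
tool_pos: [0.5264, -0.2207, 0.135]
tool_rot: [-1.57, -0.003, -0.002]
contact_force: [0.4, 0.7, 0.4]
opening: 0.0002
```

```bash
python3 hold.py 4; python3 - <<'E'
from station import ctrl
from h import *
w=ctrl.get_image("wrist")
cv2.imwrite("pics/w4.png",w["img"][:,:,::-1])
print(proj(w,[.527,-.223,.075],True))
E
python3 go.py .527 -.223 .09 90
```

```text
t 8.5 pos [ 525.73 -218.03  133.99] +- [0.19 1.7  0.32] F [-0.23 -0.72 -0.49] +- [0.49 0.81 0.48]
Fz [-0.9  0.3 -0.8 -0.5]
[306.39326157 259.09456988]
t 8.55 pos [ 0.5263 -0.2157  0.1348] F [-0.68  0.25  0.01] open 0.0
shift mm [ 0.6 44.8 -7.4]
turn deg [-0.18  0.31  0.12]
z axis yaw deg 90.31 down [ 0.0021  0.0031 -1.    ] q [-0.52 -0.    1.83  0.    1.31 -2.1 ]
```

View pics/w4.png

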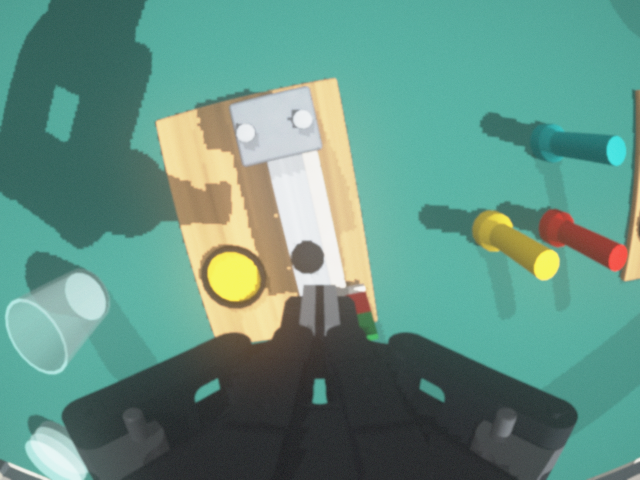

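The button shows at (306, 257) and projects to (306, 259), which is a match. I'll centre and descend.

>>> {"api": "arm_command", "payload": {
  "steps": [
    [[0.001,0.015,-0.007],[0,0,0],0],
    [[0.001,0.03,-0.007],[0,0,0],0],
    [[0.001,0.04,-0.007],[0,0,0],0],
    [[0.001,0.045,-0.007],[0,0,0],0],
    [[0.001,0.045,-0.007],[0,0,0],0]
  ]
}}

```text
t: 9.05
tool_pos: [0.5266, -0.2219, 0.0881]
tool_rot: [-1.566, -0.004, 0.005]
contact_force: [0.1, 0.1, 1.0]
opening: 0.0005
```

```bash
python3 hold.py 6
```

```text
t 9.35 pos [ 527.71 -222.71   90.16] +- [0.28 0.24 0.55] F [-0.06  0.29  0.07] +- [0.34 0.46 0.33]
Fz [-0.5  0.4  0.4 -0.2  0.   0.3]
```

>>> {"api": "arm_command", "payload": {
  "steps": [
    [[0,0.007,0],[0,0,0],0],
    [[0,0.013,0],[0,0,0],0],
    [[0,0.0165,0],[0,0,0],0],
    [[0,0.0165,0],[0,0,0],0]
  ]
}}

```text
t: 9.75
tool_pos: [0.5277, -0.2227, 0.0735]
tool_rot: [-1.568, -0.006, 0.002]
contact_force: [-1.2, 1.4, 2.5]
opening: -0.0
```

```bash
python3 hold.py 5
```

```text
t 10.0 pos [ 527.82 -222.8    74.05] +- [0.05 0.04 0.14] F [-0.74  0.4   0.99] +- [0.62 0.24 0.4 ]
Fz [0.7 1.3 0.9 1.6 0.4]
```

>>> {"api": "arm_command", "payload": {
  "steps": [
    [[0,0.0015,0],[0,0,0],0],
    [[0,0.003,0],[0,0,0],0],
    [[0,0.003,0],[0,0,0],0]
  ]
}}

```text
t: 10.3
tool_pos: [0.5282, -0.2229, 0.0715]
tool_rot: [-1.569, -0.007, 0.001]
contact_force: [-0.8, 1.9, 3.1]
opening: -0.0001
```

```bash
python3 hold.py 4
```

```text
t 10.5 pos [ 528.16 -222.88   71.55] +- [0.01 0.01 0.02] F [-0.29  1.34  3.66] +- [0.38 1.07 0.39]
Fz [3.7 3.7 3.  4.1]
```

>>> {"api": "arm_command", "payload": {
  "steps": [
    [[0,0.0013,0],[0,0,0],0],
    [[0,0.0025,0],[0,0,0],0],
    [[0,0.0025,0],[0,0,0],0]
  ]
}}

```text
t: 10.8
tool_pos: [0.5283, -0.2229, 0.0693]
tool_rot: [-1.569, -0.007, 0.001]
contact_force: [-2.0, 1.0, 6.8]
opening: 0.0
```

```bash
python3 hold.py 18 s5
```

```text
t 11.7 pos [ 528.27 -222.89   69.42] +- [0.01 0.01 0.02] F [-1.65  1.7   6.39] +- [0.35 0.35 0.46]
Fz [7.  6.5 6.3 6.3 6.8 7.  6.3 6.  5.8 5.3 6.5 5.6 6.6 6.5 6.9 6.5 6.5 6.5]
```

View pics/s5.png

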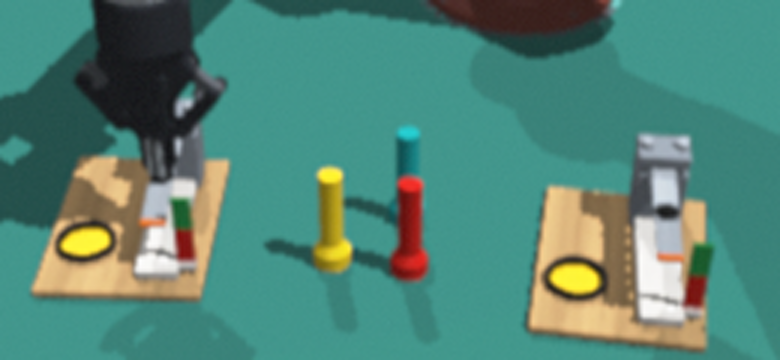

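The right leaf held about 6.4 N (resultant about 6.8 N) for 0.9 s with a dip of only about 5.6 mm, and its tip stayed in the green. So the left leaf is the soft one and the marker goes in the left cup. Releasing now and heading for the red marker.

>>> {"api": "arm_command", "payload": {
  "steps": [
    [[0,-0.002,0],[0,0,0],0],
    [[0,-0.006,0],[0,0,0],0],
    [[0,-0.03,0],[0,0,0],0.5],
    [[0,-0.07,0],[0,0,0],0.5],
    [[0,-0.11,0],[0,0,0],0.5]
  ]
}}

```text
t: 12.2
tool_pos: [0.5269, -0.2227, 0.1788]
tool_rot: [-1.567, -0.005, 0.003]
contact_force: [-0.1, -0.4, 0.8]
opening: 0.0421
```

>>> {"api": "arm_command", "payload": {
  "steps": [
    [[-0.005,-0.005,0.045],[0,0,0],0.5],
    [[-0.01,-0.005,0.09],[0,-8,0],0.5],
    [[-0.02,-0.005,0.13],[0,-16,0],0.5],
    [[-0.03,-0.005,0.165],[0,-24,0],0.5],
    [[-0.035,-0.005,0.18],[0,-32,0],0.5]
  ]
}}

```text
t: 12.7
tool_pos: [0.4897, -0.0405, 0.1835]
tool_rot: [-1.52, -0.449, 0.447]
contact_force: [0.1, -0.5, 0.0]
opening: 0.0426
```

```bash
python3 go.py .52 -.007 .16 150
```

```text
t 12.7 pos [ 0.4897 -0.0405  0.1835] F [ 0.11 -0.52  0.02] open 0.0426
shift mm [43.5 23.7 11.7]
turn deg [ -0.15 -27.23   0.18]
z axis yaw deg 122.77 down [ 3.0e-04  4.1e-03 -1.0e+00] q [-0.24 -0.24  1.97  0.    1.42 -2.38]
```

>>> {"api": "arm_command", "payload": {
  "steps": [
    [[0.01,0,0.003],[0,-8,0],0.5],
    [[0.02,0,0.006],[0,-16,0],0.5],
    [[0.03,0,0.009],[0,-24,0],0.5],
    [[0.03,0,0.012],[0,-27,0],0.5],
    [[0.03,0,0.012],[0,-27,0],0.5]
  ]
}}

```text
t: 13.2
tool_pos: [0.5081, -0.0139, 0.1829]
tool_rot: [-1.41, -0.813, 0.811]
contact_force: [0.7, 0.5, 0.1]
opening: 0.0428
```

```bash
python3 hold.py 4; python3 - <<'E'
from station import ctrl
from h import *
w=ctrl.get_image("wrist")
cv2.imwrite("pics/w6.png",w["img"][:,:,::-1])
for z in (0,.09): print(z,proj(w,[.52,-.007,z],True))
print(w["world_from_camera"].round(3))
t=ctrl.get_image("top")
cv2.imwrite("pics/t6.png",cv2.resize(t["img"][240:370,200:360],None,fx=4,fy=4,interpolation=cv2.INTER_CUBIC)[:,:,::-1])
E
python3 go.py .52 -.007 .16 150
```

```text
t 13.4 pos [508.23 -14.31 183.17] +- [0.06 0.11 0.16] F [ 0.35 -0.17 -0.01] +- [0.37 0.25 0.18]
Fz [-0.  -0.3  0.1  0.2]
0 [312.35532471 225.04879832]
0.09 [310.22703207 258.06731838]
[[-0.863 -0.486 -0.14   0.474]
 [ 0.506 -0.828 -0.243 -0.075]
 [ 0.002 -0.28   0.96   0.325]
 [ 0.     0.     0.     1.   ]]
t 13.5 pos [ 0.5084 -0.0145  0.1835] F [ 0.19  0.66 -0.75] open 0.0431
shift mm [12.2 23.6 -6.3]
turn deg [-0.1  -0.29  0.2 ]
z axis yaw deg 149.71 down [ 2.e-04  4.e-03 -1.e+00] q [-0.18 -0.2   1.93  0.    1.41 -2.79]
```

View pics/w6.png

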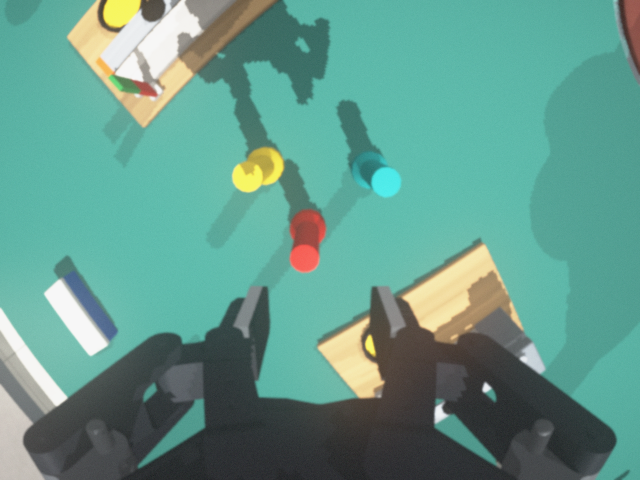

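View pics/t6.png

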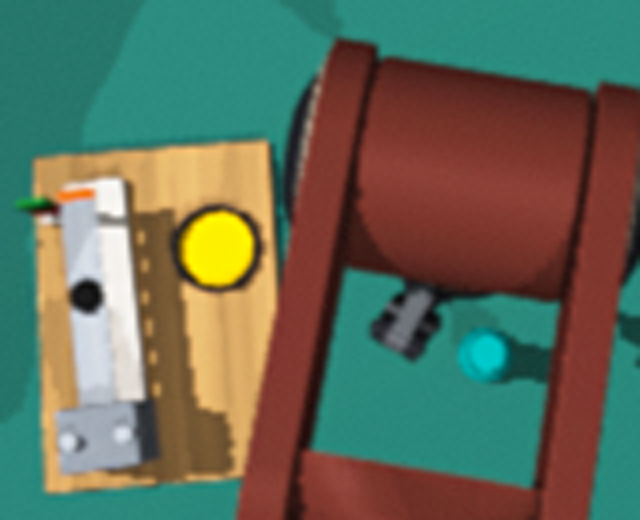

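In the wrist view the red marker's top is at (304, 258) and its foot at about (308, 227). Both look-alikes are well clear of the jaw line.

```bash
python3 - <<'E'
from station import ctrl
from h import *
w=ctrl.get_image("wrist")
print(atz(w,(304.5,258.5),.09,True),atz(w,(308,227),.005,True))
c,st=blob(w["img"],(280,335,235,280),lambda r,g,b:(r>225)&(g<90)&(b<90));print(c,st)
E
python3 go.py .521 -.003 .11 150
```

```text
[ 0.52361928 -0.00863118  0.09      ] [ 0.52369604 -0.00843852  0.005     ]
[321.         236.16666667] [40  0  3  4  6]
t 13.55 pos [ 0.5084 -0.0144  0.1836] F [0.13 0.69 0.34] open 0.0428
shift mm [15.9 73.7 -5.3]
turn deg [-0.1  -0.28  0.21]
z axis yaw deg 149.72 down [ 3.e-04  4.e-03 -1.e+00] q [-0.18 -0.2   1.93  0.    1.41 -2.79]
```

```bash
python3 go.py .523 -.008 .044 150
```

```text
t 13.55 pos [ 0.5084 -0.0144  0.1836] F [0.13 0.69 0.34] open 0.0428
shift mm [ 12.4 139.6  -9.6]
turn deg [-0.1  -0.28  0.21]
z axis yaw deg 149.72 down [ 3.e-04  4.e-03 -1.e+00] q [-0.18 -0.2   1.93  0.    1.41 -2.79]
```

>>> {"api": "arm_command", "payload": {
  "steps": [
    [[0.0125,0.02,-0.0095],[0,0,0],0.5],
    [[0.0125,0.04,-0.0095],[0,0,0],0.5],
    [[0.0125,0.06,-0.0095],[0,0,0],0.5],
    [[0.0125,0.075,-0.0095],[0,0,0],0.5],
    [[0.0125,0.075,-0.0095],[0,0,0],0.5]
  ]
}}

```text
t: 14.05
tool_pos: [0.5211, -0.0079, 0.1059]
tool_rot: [-1.408, -0.809, 0.812]
contact_force: [-0.4, -0.5, -0.6]
opening: 0.0427
```

```bash
python3 hold.py 2 s7; python3 - <<'E'
from station import ctrl
from h import *
w=ctrl.get_image("wrist")
cv2.imwrite("pics/w7.png",w["img"][:,:,::-1])
print(proj(w,[.523,-.008,.09],True))
E
python3 go.py .523 -.008 .044 150
```

```text
t 14.15 pos [522.58  -8.15 108.21] +- [0.44 0.06 0.62] F [0.6  0.36 0.25] +- [0.4  0.17 0.11]
Fz [0.1 0.4]
[320.5215873  285.99186116]
t 14.2 pos [ 0.5236 -0.0083  0.1096] F [-0.34  0.17  0.7 ] open 0.0426
shift mm [-0.3 65.6  0.6]
turn deg [-0.02 -0.29  0.24]
z axis yaw deg 149.71 down [ 0.0019  0.0038 -1.    ] q [-0.16 -0.08  1.96  0.    1.27 -2.77]
```

View pics/w7.png

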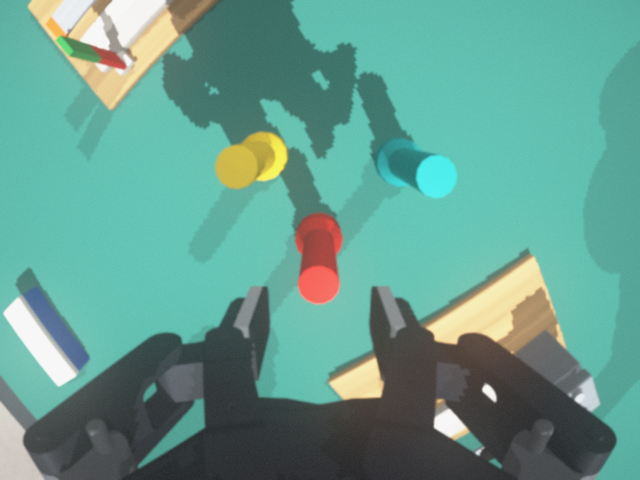

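View pics/s7.png

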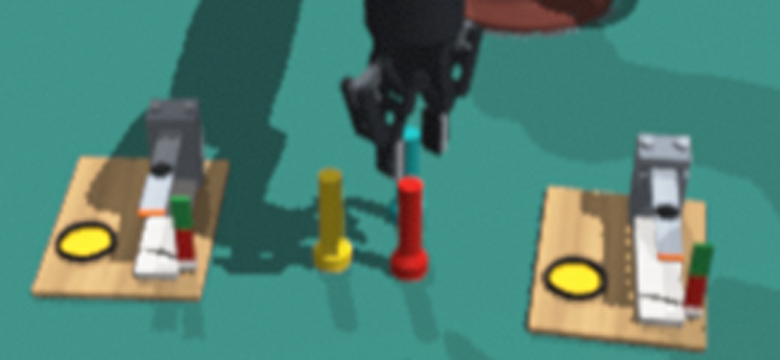

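The marker is centred between the fingers, with its top at (319, 283) as predicted. Descending to grasp.

>>> {"api": "arm_command", "payload": {
  "steps": [
    [[0,0.02,0.0005],[0,0,0],0.5],
    [[0,0.04,0.0005],[0,0,0],0.5],
    [[0,0.055,0.0005],[0,0,0],0.5],
    [[0,0.066,0.0005],[0,0,0],0.5],
    [[0,0.066,0.0005],[0,0,0],0.5]
  ]
}}

```text
t: 14.7
tool_pos: [0.5223, -0.0077, 0.0423]
tool_rot: [-1.41, -0.812, 0.81]
contact_force: [0.0, 0.2, -0.2]
opening: 0.0425
```

```bash
python3 hold.py 4 s8; python3 - <<'E'
from station import ctrl
from h import *
w=ctrl.get_image("wrist")
cv2.imwrite("pics/w8.png",w["img"][:,:,::-1])
E
```

```text
t 14.9 pos [523.77  -7.88  44.21] +- [0.44 0.05 0.55] F [-0.66  0.36  0.3 ] +- [0.54 0.72 0.76]
Fz [ 0.8 -1.   0.7  0.7]
```

View pics/w8.png

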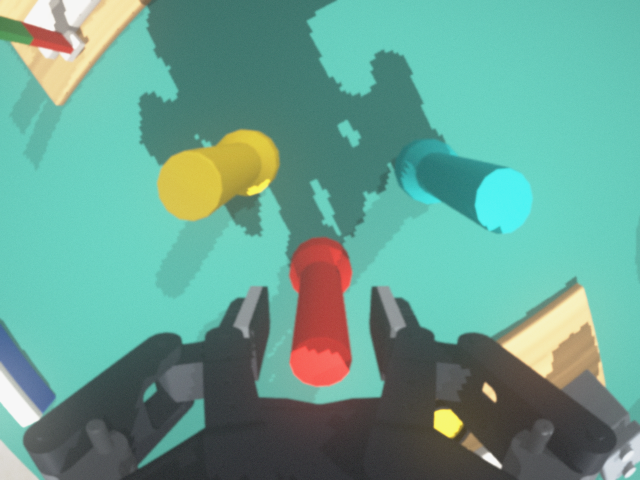

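View pics/s8.png

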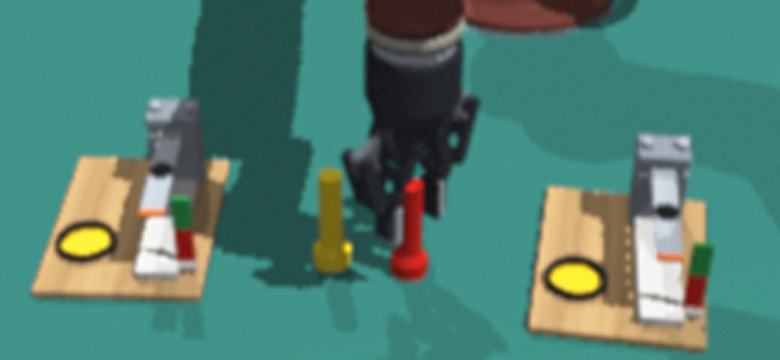

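```bash
python3 - <<'E'
from station import ctrl
from h import *
w=ctrl.get_image("wrist");o=ctrl.get_obs();p=o["tool_pos"]
print(p,"center top at",proj(w,[p[0],p[1],.09],True),"foot",proj(w,[p[0],p[1],.0],True), proj(w,p,True))
M=w["world_from_camera"];print(M.round(4))
# top seen at (321,362), foot outline centre ~ (320,268) z~.014
print(atz(w,(321,362),.09,True),atz(w,(320,264),.012,True))
E
```

```text
[ 0.52410095 -0.00790839  0.04467688] center top at [320.82737169 366.25339332] foot [320.45255542 266.17672296] [320.59772254 303.24733305]
[[-0.8629 -0.4845 -0.1437  0.4889]
 [ 0.5054 -0.8282 -0.2422 -0.0687]
 [-0.0017 -0.2817  0.9595  0.1864]
 [ 0.      0.      0.      1.    ]]
[ 0.52321101 -0.00932805  0.09      ] [ 0.52144338 -0.0129395   0.012     ]
```

Marker axis and TCP agree within 2–4 mm along the pad width. Closing gently.

>>> {"api": "arm_command", "payload": {
  "steps": [
    [[0,0,0],[0,0,0],0.1],
    [[0,0,0],[0,0,0],0.1],
    [[0,0,0],[0,0,0],0.1],
    [[0,0,0],[0,0,0],0.1],
    [[0,0,0],[0,0,0],0.1]
  ],
  "force": 30
}}

```text
t: 15.5
tool_pos: [0.5246, -0.008, 0.0453]
tool_rot: [-1.414, -0.816, 0.807]
contact_force: [0.2, 0.7, 4.1]
opening: 0.019
```

```bash
python3 hold.py 4 s9; python3 - <<'E'
from station import ctrl
from h import *
o=ctrl.get_obs();print(o["opening"])
w=ctrl.get_image("wrist")
cv2.imwrite("pics/w9.png",w["img"][:,:,::-1])
E
```

```text
t 15.7 pos [524.67  -8.01  45.34] +- [0.02 0.01 0.01] F [0.12 0.38 5.25] +- [0.5  0.62 0.52]
Fz [4.8 5.  5.  6.1]
0.01847780685868662
```

View pics/w9.png

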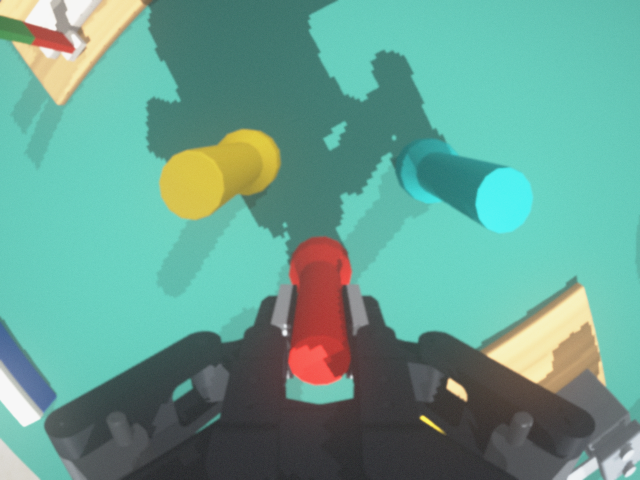

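The marker is gripped (opening 18.5 mm). Lifting.

>>> {"api": "arm_command", "payload": {
  "steps": [
    [[0,-0.01,0],[0,0,0],0.1],
    [[0,-0.025,0],[0,0,0],0.1],
    [[0,-0.045,0],[0,0,0],0.1],
    [[0,-0.06,0],[0,0,0],0.1],
    [[0,-0.06,0],[0,0,0],0.1]
  ]
}}

```text
t: 16.25
tool_pos: [0.5264, -0.0085, 0.1087]
tool_rot: [-1.417, -0.821, 0.804]
contact_force: [0.1, -0.4, -1.0]
opening: 0.0182
```

```bash
python3 hold.py 2 s10;python3 go.py .514 .131 .105 150
```

```text
t 16.35 pos [524.91  -8.28 106.35] +- [0.45 0.06 0.68] F [-0.06 -0.16 -1.58] +- [0.07 0.69 0.52]
Fz [-2.1 -1.1]
t 16.35 pos [ 0.5245 -0.0082  0.1057] F [ 0.01  0.54 -1.06] open 0.0184
shift mm [114.9   1.1  79.3]
turn deg [ 0.19 -0.29  0.32]
z axis yaw deg 149.71 down [ 0.0056  0.0032 -1.    ] q [-0.16 -0.08  1.96  0.    1.25 -2.77]
```

View pics/s10.png

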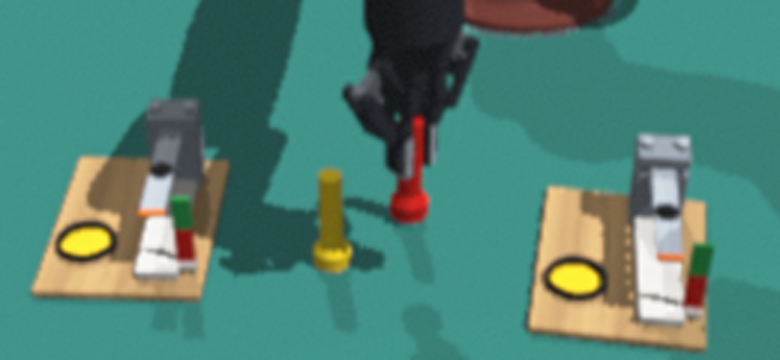

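>>> {"api": "arm_command", "payload": {
  "steps": [
    [[0.012,0,0.008],[0,0,0],0.1],
    [[0.03,0,0.021],[0,0,0],0.1],
    [[0.05,0,0.035],[0,0,0],0.1],
    [[0.07,0,0.048],[0,0,0],0.1],
    [[0.08,0,0.055],[0,0,0],0.1]
  ]
}}

```text
t: 16.85
tool_pos: [0.516, 0.0908, 0.1047]
tool_rot: [-1.412, -0.817, 0.809]
contact_force: [-0.7, -0.6, -1.8]
opening: 0.0184
```

```bash
python3 go.py .514 .131 .085 150; python3 - <<'E'
from station import ctrl
from h import *
w=ctrl.get_image("wrist")
cv2.imwrite("pics/w11.png",w["img"][:,:,::-1])
t=ctrl.get_image("top");c,st=blob(t["img"],(240,270,288,318),yel);print(c,st,atz(t,c,.008))
E
```

```text
t 16.85 pos [0.516  0.0908 0.1047] F [-0.71 -0.58 -1.78] open 0.0184
shift mm [33.6 19.8 22. ]
turn deg [ 0.05 -0.18  0.27]
z axis yaw deg 149.82 down [ 0.0032  0.0036 -1.    ] q [ 0.03 -0.08  1.96  0.    1.25 -2.59]Traceback (most recent call last):
  File "<stdin>", line 5, in <module>
  File "h.py", line 24, in blob
    i=1+np.argmax(st[1:,4]); return c[i]+[u0,v0],st[i]
        ~~~~~~~~~^^^^^^^^^^
    return _wrapfunc(a, 'argmax', axis=axis, out=out, **kwds)
    return bound(*args, **kwds)
ValueError: attempt to get argmax of an empty sequence
```

View pics/w11.png

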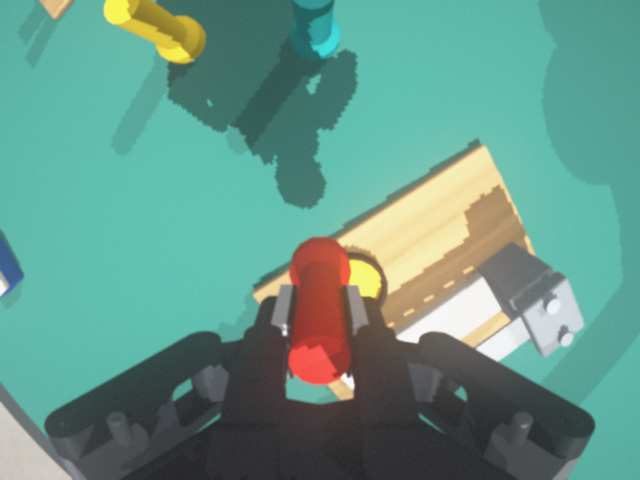

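>>> {"api": "arm_command", "payload": {
  "steps": [
    [[0.01,0,0.006],[0,0,0],0.1],
    [[0.024,0.005,0.016],[0,0,0],0.1],
    [[0.0335,0.01,0.022],[0,0,0],0.1],
    [[0.0335,0.02,0.022],[0,0,0],0.1],
    [[0.0335,0.02,0.022],[0,0,0],0.1]
  ]
}}

```text
t: 17.45
tool_pos: [0.5129, 0.1299, 0.083]
tool_rot: [-1.411, -0.815, 0.813]
contact_force: [0.1, -0.7, -1.3]
opening: 0.0185
```

```bash
python3 hold.py 4;  python3 - <<'E'
from station import ctrl
from h import *
w=ctrl.get_image("wrist");s=ctrl.get_image("scene");t=ctrl.get_image("top")
cv2.imwrite("pics/w12.png",w["img"][:,:,::-1])
cv2.imwrite("pics/s12.png",np.hstack([cv2.resize(s["img"][180:280,370:450],None,fx=5,fy=5,interpolation=cv2.INTER_CUBIC),cv2.resize(t["img"][260:360,210:290],None,fx=5,fy=5,interpolation=cv2.INTER_CUBIC)])[:,:,::-1])
# cup rim circle projected for candidates
for X in ([.513,.130,.008],[.515,.130,.008]): print(proj(w,X,True),proj(s,X))
E
python3 go.py .514 .131 .085 150
```

```text
t 17.65 pos [514.   129.72  84.55] +- [0.43 0.02 0.58] F [-0.08 -0.42 -0.32] +- [0.24 0.42 0.38]
Fz [ 0.1 -0.1 -0.4 -0.9]
[322.59706436 246.90305806] [391.34483966 243.24317739]
[319.80087122 248.45260044] [391.24051146 243.7403762 ]
t 17.8 pos [0.5146 0.1299 0.0856] F [ 0.56  1.01 -1.08] open 0.0188
shift mm [0.6 0.6 1.1]
turn deg [ 0.14 -0.17  0.29]
z axis yaw deg 149.83 down [ 0.0047  0.0032 -1.    ] q [ 0.11 -0.04  1.96  0.    1.22 -2.51]
```

View pics/w12.png

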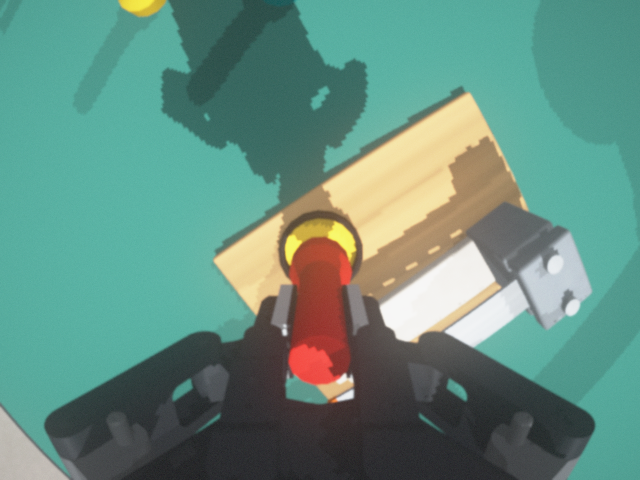

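View pics/s12.png

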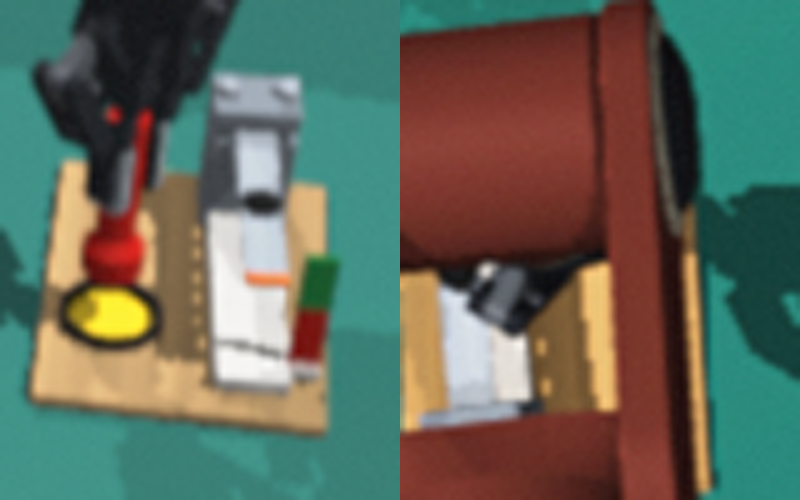

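```bash
python3 - <<'E'
from station import ctrl
from h import *
w=ctrl.get_image("wrist");im=w["img"].astype(int)
P=np.mean([ctrl.get_obs()["tool_pos"]],0)
r,g,b=im[...,0],im[...,1],im[...,2]
red=(r>110)&(g<75)&(b<75); yl=(r>140)&(g>120)&(b<110)
sub=np.zeros_like(red);sub[225:300,285:357]=1
ys,xs=np.nonzero(red&sub); print("red min row",ys.min(),"cols rows<285",xs[ys<285].min(),xs[ys<285].max())
sub=np.zeros_like(red);sub[200:285,270:370]=1
ys,xs=np.nonzero(yl&sub); print("yellow",ys.min(),xs.min(),xs.max())
zb=P[2]-.0453
a=np.linspace(0,2*np.pi,180)
Tx=np.array([.5,.866]);Tz=np.array([-.866,.5])
for ox in (-.006,-.004,-.002,0,.002):
    c=P[:2]+ox*Tx
    pts=np.array([proj(w,[c[0]+.016*np.cos(t),c[1]+.016*np.sin(t),z],True) for t in a for z in(zb,zb+.013)])
    print("marker ox",ox,"minrow",pts[:,1].min().round(1),"cols",pts[:,0].min().round(1),pts[:,0].max().round(1))
for cx in (.510,.513,.516):
  for cy in (.127,.130,.133):
    pts=np.array([proj(w,[cx+.022*np.cos(t),cy+.022*np.sin(t),.008],True) for t in a])
    print("cup",cx,cy,"minrow",pts[:,1].min().round(1),"cols",pts[:,0].min().round(1),pts[:,0].max().round(1))
print(P)
E
```

```text
red min row 240 cols rows<285 291 343
yellow 200 270 369
marker ox -0.006 minrow 226.2 cols 288.4 352.5
marker ox -0.004 minrow 229.9 cols 288.6 352.4
marker ox -0.002 minrow 233.6 cols 288.7 352.3
marker ox 0 minrow 237.3 cols 288.8 352.2
marker ox 0.002 minrow 240.9 cols 288.9 352.1
cup 0.51 0.127 minrow 204.9 cols 288.8 360.0
cup 0.51 0.13 minrow 209.1 cols 291.3 362.3
cup 0.51 0.133 minrow 213.3 cols 293.8 364.6
cup 0.513 0.127 minrow 207.3 cols 284.6 355.8
cup 0.513 0.13 minrow 211.5 cols 287.2 358.1
cup 0.513 0.133 minrow 215.7 cols 289.7 360.4
cup 0.516 0.127 minrow 209.8 cols 280.5 351.6
cup 0.516 0.13 minrow 214.0 cols 283.1 353.9
cup 0.516 0.133 minrow 218.2 cols 285.6 356.2
[0.51459287 0.12999691 0.08552753]
```

The views agree. After correcting for rim occlusion the cup is at about (0.5147, 0.130), the marker axis is at the TCP within ±1.5 mm, and the TCP is at (0.5146, 0.130). Lowering.

>>> {"api": "arm_command", "payload": {
  "steps": [
    [[0,0.008,0.0005],[0,0,0],0.1],
    [[0,0.018,0.0005],[0,0,0],0.1],
    [[0,0.026,0.0005],[0,0,0],0.1],
    [[0,0.03,0.0005],[0,0,0],0.1],
    [[0,0.03,0.0005],[0,0,0],0.1]
  ]
}}

```text
t: 18.35
tool_pos: [0.5136, 0.1303, 0.0544]
tool_rot: [-1.412, -0.816, 0.81]
contact_force: [-0.3, -0.3, -1.0]
opening: 0.0188
```

```bash
python3 hold.py 6 s13;python3 go.py .5148 .1305 .0533 150
```

```text
t 18.65 pos [514.42 130.39  55.61] +- [0.22 0.02 0.34] F [ 0.05 -0.1  -0.93] +- [0.35 0.52 0.59]
Fz [-0.4 -2.  -1.4 -1.  -0.3 -0.5]
t 18.65 pos [0.5146 0.1304 0.0559] F [ 0.72 -0.39 -0.54] open 0.0186
shift mm [ 0.2  2.6 -0.1]
turn deg [ 0.17 -0.16  0.32]
z axis yaw deg 149.84 down [ 0.0053  0.0033 -1.    ] q [ 0.11  0.    1.97  0.    1.16 -2.51]
```

View pics/s13.png

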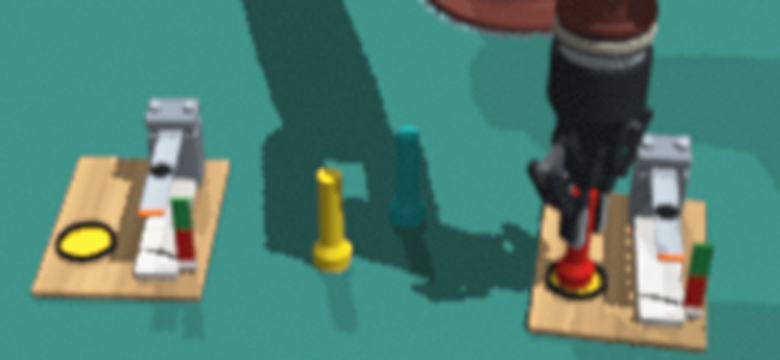

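The marker foot is inside the cup outline. I'll lower it the rest of the way in small increments.

>>> {"api": "arm_command", "payload": {
  "steps": [
    [[0,0.001,0],[0,0,0],0.1],
    [[0,0.002,0],[0,0,0],0.1],
    [[0,0.003,0],[0,0,0],0.1],
    [[0,0.003,0],[0,0,0],0.1]
  ]
}}

```text
t: 19.05
tool_pos: [0.5148, 0.1305, 0.0534]
tool_rot: [-1.413, -0.819, 0.808]
contact_force: [-2.4, -0.3, 2.7]
opening: 0.0183
```

```bash
python3 hold.py 5
```

```text
t 19.3 pos [514.8  130.47  53.34] +- [0.01 0.01 0.01] F [-1.49  0.07  3.41] +- [0.35 0.53 0.31]
Fz [3.5 3.  3.8 3.7 3.1]
```

Floor contact at the expected height, about 3.4 N. Opening gradually.

>>> {"api": "arm_command", "payload": {
  "steps": [
    [[0,0,0],[0,0,0],0.25],
    [[0,0,0],[0,0,0],0.35],
    [[0,0,0],[0,0,0],0.45],
    [[0,0,0],[0,0,0],0.5],
    [[0,0,0],[0,0,0],0.5]
  ]
}}

```text
t: 19.8
tool_pos: [0.5147, 0.1305, 0.0532]
tool_rot: [-1.413, -0.819, 0.808]
contact_force: [-0.9, -0.3, -0.5]
opening: 0.0423
```

```bash
python3 hold.py 4 s14; python3 - <<'E'
from station import ctrl
from h import *
w=ctrl.get_image("wrist")
cv2.imwrite("pics/w14.png",w["img"][:,:,::-1])
E
```

```text
t 20.0 pos [514.78 130.45  53.27] +- [0.03 0.01 0.05] F [-0.34  0.07 -0.23] +- [0.46 0.25 0.16]
Fz [-0.3  0.  -0.4 -0.2]
```

View pics/w14.png

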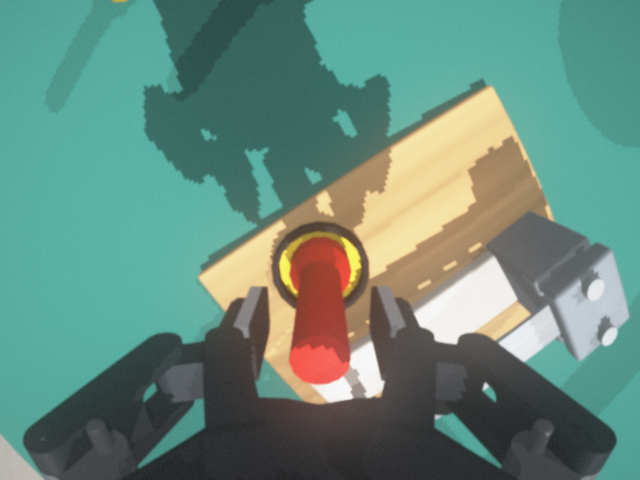

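View pics/s14.png

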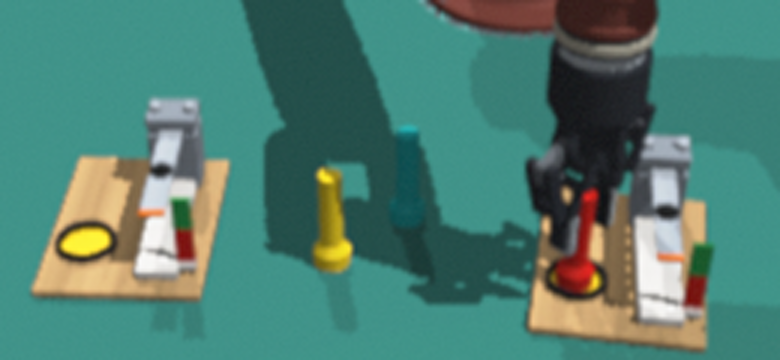

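The marker's foot is concentric in the cup. Retreating straight up.

>>> {"api": "arm_command", "payload": {
  "steps": [
    [[0,-0.01,0],[0,0,0],0.5],
    [[0,-0.03,0],[0,0,0],0.5],
    [[0,-0.05,0],[0,0,0],0.5],
    [[0,-0.08,0],[0,0,0],0.5],
    [[0,-0.12,0],[0,0,0],0.5]
  ]
}}

```text
t: 20.55
tool_pos: [0.5128, 0.1299, 0.1733]
tool_rot: [-1.412, -0.816, 0.81]
contact_force: [1.3, -0.1, -0.1]
opening: 0.043
```

>>> {"api": "arm_command", "payload": {
  "steps": [
    [[-0.03,-0.02,0],[0,0,0],0.5],
    [[-0.07,-0.02,0],[0,0,0],0.5],
    [[-0.11,-0.02,0],[0,0,0],0.5],
    [[-0.15,-0.02,0],[0,0,0],0.5],
    [[-0.17,-0.02,0],[0,0,0],0.5]
  ]
}}

```text
t: 21.05
tool_pos: [0.4262, -0.0189, 0.1935]
tool_rot: [-1.414, -0.816, 0.809]
contact_force: [0.3, -0.5, -0.2]
opening: 0.0425
```

```bash
python3 - <<'E'
from station import ctrl
from h import *
s=ctrl.get_image("scene");t=ctrl.get_image("top")
cv2.imwrite("pics/s15.png",np.hstack([cv2.resize(s["img"][180:280,370:450],None,fx=5,fy=5,interpolation=cv2.INTER_CUBIC),cv2.resize(t["img"][260:360,210:290],None,fx=5,fy=5,interpolation=cv2.INTER_CUBIC)])[:,:,::-1])
cv2.imwrite("pics/s15f.png",s["img"][:,:,::-1])
X=np.array([.5147,.130,.008])
for dz in (0,.014,.09): print("expected",dz,"scene",proj(s,X+[0,0,dz]).round(1),"top",proj(t,X+[0,0,dz]).round(1))
im=s["img"].astype(int);m=(im[...,0]>110)&(im[...,1]<60)&(im[...,2]<60)
for v in range(205,250,3):
    xs=np.nonzero(m[v,375:420])[0]+375
    if len(xs): print(v,xs.min(),xs.max(),xs.mean())
c,st=blob(t["img"],(235,285,275,325),red);print(c,st)
o=ctrl.get_obs();print(o["t"],o["tool_pos"])
E
```

```text
expected 0 scene [391.3 243.7] top [253.8 301.1]
expected 0.014 scene [391.8 239.3] top [253.1 300.7]
expected 0.09 scene [394.7 214.4] top [248.8 298.3]
214 392 397 394.5
217 392 397 394.5
220 394 397 395.5
223 390 396 393.75
226 393 395 394.0
229 393 395 394.0
232 392 395 393.5
235 392 394 393.0
238 387 397 392.0
241 386 396 391.0
244 390 395 392.5
[250.64705882 300.83529412] [10 20 13 14 85]
21.15 [ 0.42671709 -0.01873051  0.19353686]
```

View pics/s15.png

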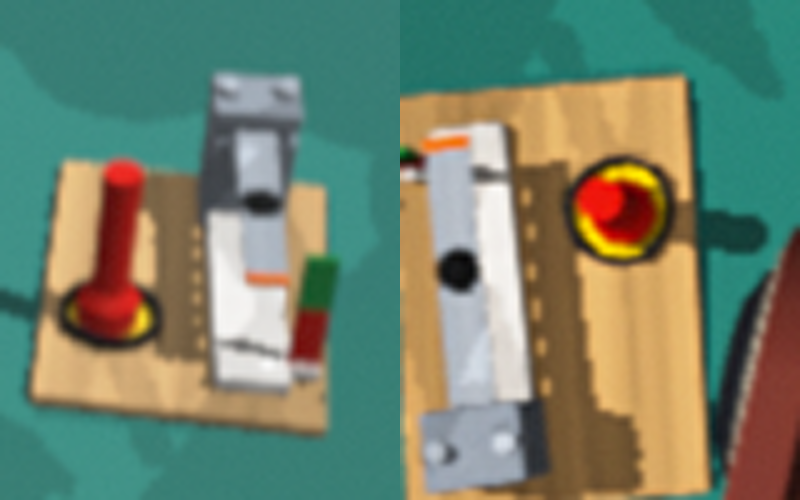

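View pics/s15f.png

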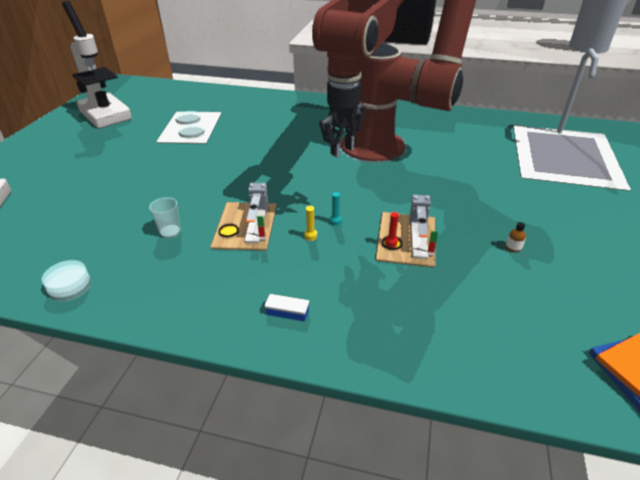

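The marker stands upright in the left cup. Its top in the scene view is at (394.5, 214), against (394.7, 214.4) expected for a perfect placement, and the top view shows it concentric. Bottle, beaker, slide box and look-alikes are where they were, and the arm is clear, so I'm handing in.

```bash
python3 - <<'E'
from station import ctrl
print(ctrl.finish_job())
E
```

```text
the job is handed in; nothing more can be done
None
```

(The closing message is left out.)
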